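Clear the sample bench: sort capped vials into trays and nest the spare cup

ROBOT

A 6-joint arm with a two-finger parallel gripper is mounted at the origin on the work surface. World frame = base frame: x ahead of the robot, y to its left, z up, the work surface at z = 0. Lengths are in m, angles in degrees, forces in N, time in s.
With the tool pointing down it reaches from about 0.4 to 0.825 m from the base axis. Payload 7 kg.
Tool frame: the origin (TCP) lies between the finger pads; the fingertips stand 25 mm ahead of it and the grasp point (between the pads) lies 6 mm ahead of it; z points along the fingers, y is the line along which they close (so a half turn about z gives the same grasp; the last joint's range is limited). The gripper opens to 88 mm and grips with 3 to 60 N. Pads are 19 mm wide; open, the fingers measure 130 mm over their backs; the gripper's body (78 mm by 193 mm) begins 47 mm behind the grasp point.
Start: joints at [-57.634, 20.546, 0.682, 0, -70.136, -16.507], TCP at [0.184, -0.649, 0.252] pointing down, gripper open.
Joint ranges: [-176.03, 176.03], [-82.01, 121.73], [-58.28, 71.71], [-173.87, 95.51], [-174.79, -0.11], [-173.66, 173.66]. Speed limits (degrees/s): [136.94, 136.94, 172.46, 180, 180, 180].

INTERFACE

Orientations are given as [roll, pitch, yaw] about the fixed x, y, z axes, in that order (R = Rz(yaw) Ry(pitch) Rx(roll)).
In Python, from plant import status, optics, job gives the robot as it stands. The module is installed in compiled form; this text tells all that it offers.
- The arm moves only by the tool tcp_steps, called after ">>>" by a JSON object that holds its "method" and its "body", one argument or row to a line. Schema: {"type":"object","properties":{"motion":{"type":"array","items":{"type":"object","properties":{"tx":{"type":"number"},"ty":{"type":"number"},"tz":{"type":"number"},"yaw":{"type":"number"},"finger_gap":{"type":"number"}},"additionalProperties":false,"required":["finger_gap"]},"minItems":1,"maxItems":8},"only":{"type":"string"},"quiet":{"type":"boolean"},"lines":{"type":"string"}},"required":["motion"],"additionalProperties":false}. motion is a list of rows, 1 to 8 of them, each an object with the fields tx, ty, tz (the shift in m), yaw (a turn about the tool's z in degrees), finger_gap (the finger opening in m); a field left out counts as zero (the opening has to be given); each row is the pose to reach, as a shift and turn from the pose commanded when the call began, along the tool's axes at that moment; what a row does not reach only later rows make up. A row lasts 1/8 s, in which the tool goes at most 0.0625 m and 10.7 degrees, less where a joint would pass 70% of its speed; a pose out of reach is approached as far as the arm can. The fingers move at their own pace and stop on an object; the grip force is fixed at half the most. Time passes only in rows, so rows that do not move let the fingers close. The tool returns the time, the measured TCP pose, the force, the opening and the grip force at its end. only (a regular expression) keeps the lines of the reply that match it, lines (a string "A,B") keeps lines A to B, and quiet returns only ok. Input that does not fit is refused with a message, and nothing moves.
- status.get_obs(): the state, without advancing time (a new reading comes with each control period).
- optics.snapshot(name): name is "side" or "top"; returns a dict with "frame" (420x560x3 uint8, red, green, blue), "z_map" (420x560 float32, m along the optical axis (not along the pixel's ray), 0 where there is no reading), "fovy" (degrees; the focal length in pixels is half the picture's height over the tangent of half this angle, whatever the lens; pixels are square), "cx", "cy" (the principal point, pixels), "k1" (the pictures are not rectified: a ray, as slopes to the right and down, at radius r is drawn at 1 + k1 r^2 times it, then the intrinsics apply), "R" (3x3) and "t" (3): a world point X has camera coordinates R X + t. Camera axes: x right, y down, z forward; pixel columns grow to the right and rows downward; lengths in m; the calibration is good to about 2 mm. A picture is of the moment at which its call begins.
- job.close_job(): hands the job in; it is judged then, once.
The state is a dict: "clock": time; "joint_pos": joint angles; "qvel": joint speeds; "tau": joint torques, N m; "tool_pos": TCP position; "orientation": TCP orientation; "force": force on the tool from outside, world axes, zero at the start; "moment": the same for the moment, N m; "opening": finger opening in m; "gripper_force": force on a finger pad.
Only numpy, scipy, OpenCV 4.12 (cv2) and the standard library are available. Lean on these libraries where they do the work, as an engineer would, in place of code of your own. Each camera call takes 0.05 s, during which the arm holds its last target. There are 200 camera calls.

TASK

Sort the loose things on the bench: stand the two blue-capped vials upright in the blue tray, one in each bay, stand the loose red-capped vial upright in the empty bay of the red tray, and nest the loose orange cup upright in the fixed orange cup. Go by the cap colour, not the glass; set things down gently without dropping or tipping them, and let the cup sit loosely under its own weight without pressing it in so that it does not jam. Do not disturb the vial already in the red tray, the jar or the bottle, and let go of everything at the end.

Things in the scene. Friction and masses are not known exactly. Their poses are not given: they have to be found in the camera images.
- vial_blue_clear: CLEAR pale glass, BLUE cap (all blue on top). Screw-cap vial standing upright, 28 mm in diameter, 80 mm tall overall (glass 28 mm wide up to 56 mm, cap 24 mm wide from 61 to 80 mm), about 45 g. Origin: centre of its underside; z up along the vial. 
- vial_blue_amber: Brown AMBER glass, BLUE cap with a white dot in the middle. Screw-cap vial standing upright, 28 mm in diameter, 80 mm tall overall (glass 28 mm wide up to 56 mm, cap 24 mm wide from 61 to 80 mm), about 45 g. Origin: centre of its underside; z up along the vial. 
- vial_red: CLEAR pale glass, RED cap (all red on top), standing loose on the bench. Screw-cap vial standing upright, 28 mm in diameter, 80 mm tall overall (glass 28 mm wide up to 56 mm, cap 24 mm wide from 61 to 80 mm), about 45 g. Origin: centre of its underside; z up along the vial. 
- vial_red_parked: Brown AMBER glass, RED cap with a white dot; it is already in the red tray, in the bay at y = +27 mm, and stays there. Screw-cap vial standing upright, 28 mm in diameter, 80 mm tall overall (glass 28 mm wide up to 56 mm, cap 24 mm wide from 61 to 80 mm), about 45 g. Origin: centre of its underside; z up along the vial. 
- cup: Loose orange tapered cup, open on top, 70 mm tall, about 35 g: outside 32 mm wide at the foot, widening evenly to 55 mm at 48 mm height, then a straight 55 mm band (grip here) to the rim; wall 3 mm. Origin: centre of underside; z up. Nested by its own weight, its underside rests about 15 mm above the origin of cup_stand, its rim 30 mm above the fixed rim.
- cup_stand: Fixed orange tapered cup of the same kind on a light-grey 90 by 90 mm plate 5 mm thick. The cup's mouth is 52 mm inside and 58 mm outside, its rim 55 mm above the plate's underside; it narrows evenly downwards to 28 mm inside. Origin: centre of the plate's underside, on the cup's axis; z up.
- tray_blue: Fixed BLUE plastic tray with white bay floors, 58 mm (its x) by 112 mm (its y), 25 mm high; walls, floor and middle divider 4 mm. Two bays, 50 x 50 mm, centred at y = +27 and -27 mm. Origin: centre of underside, floors 4 mm above it; z up. Both bays start empty. Neighbouring vials are 54 mm apart: close the fingers along the tray's x.
- tray_red: Fixed RED plastic tray with white bay floors, 58 mm (its x) by 112 mm (its y), 25 mm high; walls, floor and middle divider 4 mm. Two bays, 50 x 50 mm, centred at y = +27 and -27 mm. Origin: centre of underside, floors 4 mm above it; z up. The bay at y = +27 mm holds vial_red_parked, the other is empty. Neighbouring vials are 54 mm apart: close the fingers along the tray's x.
- septa_jar: Bystander: closed jar with a white cap, 60 mm in diameter, 60 mm tall, loose. Origin: centre of its underside. Leave it alone.
- solvent_bottle: Bystander: green glass bottle with a black cap, 60 mm in diameter, 120 mm tall, loose. Origin: centre of its underside. Leave it alone.
Things that resemble listed ones, but are neither listed nor needed, are in the scene too. What is shaped like the vial_blue_clear but yellow is not meant.

How it is judged:
By the outcome, as a careful person would: the job done as asked, in the order asked, and still so for the second after the job is handed in, with the robot touching nothing.
It also fails if it takes over 106 s, if anything falls off the work surface, if the arm or the gripper's body presses on something with over 40 N, if the wrist force passes 120 N, or if a joint passes its speed limit or range.

## Working session

There is one attempt and no reset: what is moved stays moved. The work goes in short steps, Python scripts to look and compute and a tool call to move; the robot and the scene stay as the last step left them, time stands still between calls to the robot, and variables do not carry over. Pictures are saved under pics/ and viewed, at most 14 in all, crops included, and the job is handed in when it is done.

```bash
mkdir -p pics; cat > h.py <<'E'
import numpy as np, cv2
from plant import status, optics
def snap(n,f=None):
    s=optics.snapshot(n)
    if f: cv2.imwrite('pics/'+f,s['frame'][:,:,::-1])
    return s
def K(s):
    f=s['frame'].shape[0]/2/np.tan(np.radians(s['fovy'])/2); return f
def rays(s,uv):
    f=K(s); d=(np.atleast_2d(uv)-[s['cx'],s['cy']])/f
    p=d.copy()
    for _ in range(30): p=d/(1+s['k1']*(p**2).sum(1,keepdims=True))
    c=-s['R'].T@s['t']
    return c, np.c_[p,np.ones(len(p))]@s['R']
def plane(s,uv,z):
    c,d=rays(s,uv); return c+d*((z-c[2])/d[:,2])[:,None]
def proj(s,X):
    q=np.atleast_2d(X)@s['R'].T+s['t']; p=q[:,:2]/q[:,2:]
    return p*(1+s['k1']*(p**2).sum(1,keepdims=True))*K(s)+[s['cx'],s['cy']]
def cloud(s):
    H,W=s['z_map'].shape; u,v=np.meshgrid(np.arange(W),np.arange(H))
    c,d=rays(s,np.c_[u.ravel(),v.ravel()].astype(float))
    return (c+d*s['z_map'].ravel()[:,None]).reshape(H,W,3)
def meet(s1,uv1,s2,uv2):
    c1,d1=rays(s1,uv1);c2,d2=rays(s2,uv2);d1=d1[0];d2=d2[0]
    a=np.linalg.lstsq(np.c_[d1,-d2],c2-c1,rcond=None)[0]
    p,q=c1+a[0]*d1,c2+a[1]*d2
    return (p+q)/2,np.linalg.norm(p-q)
E
python3 - <<'E'
from h import *
import pickle
o=status.get_obs(); print({k:np.round(v,3).tolist() for k,v in o.items()})
for n in('top','side'):
    s=snap(n,n+'0.png'); pickle.dump(s,open(n+'0.pkl','wb'))
    print(n,s['fovy'],s['cx'],s['cy'],s['k1'],np.round(-s['R'].T@s['t'],3),np.round(s['R'],2).tolist(),(s['z_map']==0).mean())
E
```

```text
{'clock': 0.0, 'joint_pos': [-57.631, 20.592, 0.635, -0.021, -70.138, -16.507], 'qvel': [-0.008, -0.031, -0.038, -0.051, 0.124, -0.059], 'tau': [-0.0, -58.272, 29.305, 6.997, 0.007, -0.0], 'tool_pos': [0.184, -0.649, 0.251], 'orientation': [179.904, -0.008, -164.145], 'force': [-0.094, 0.605, 0.123], 'moment': [-0.02, -0.036, -0.035], 'gripper_force': 0.0, 'opening': 0.088}
top 56.22788180149118 278.7125248989347 209.63908284092156 -0.016739195914722806 [0.392 0.015 1.013] [[0.0, -1.0, -0.0], [-0.99, -0.0, -0.14], [0.14, 0.0, -0.99]] 0.0038775510204081634
side 42.41489781708527 279.03186774526193 218.18072433129743 0.013028428645547294 [0.293 1.014 0.852] [[-0.97, -0.23, 0.02], [-0.16, 0.59, -0.79], [0.17, -0.77, -0.61]] 0.004187925170068027
```

View pics/top0.png

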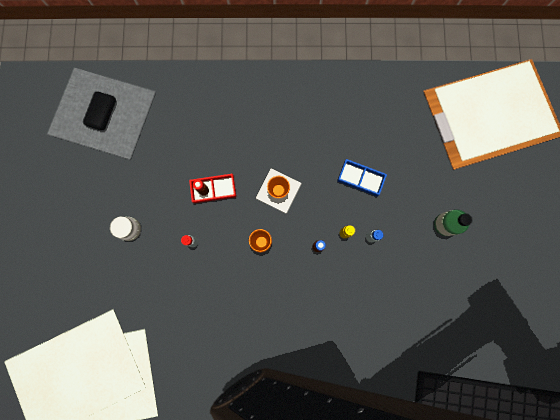

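View pics/side0.png

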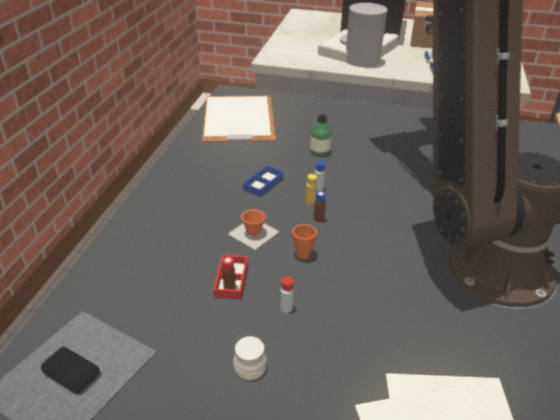

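The top view shows blue clear (376,236), blue amber with dot (320,246), yellow decoy (348,231), loose red (187,241), cup (260,241), stand (279,190), blue tray (362,177) and red tray (212,188). The side view shows the same things unoccluded: blue caps at (321,168) and (320,198), red cap (288,284), cup (304,240).

```bash
cat > m.py <<'E'
from h import *
import pickle
T=pickle.load(open('top0.pkl','rb'));S=pickle.load(open('side0.pkl','rb'))
H={'blue':((105,130,70),(130,255,255)),'red':((0,190,90),(5,255,255)),'red2':((172,150,60),(180,255,255)),'or':((5,150,60),(16,255,255)),'yel':((22,150,80),(33,255,255)),'white':((0,0,150),(180,60,255))}
def mask(s,k):
    h=cv2.cvtColor(s['frame'],cv2.COLOR_RGB2HSV); m=cv2.inRange(h,*H[k])
    if k=='red': m|=cv2.inRange(h,*H['red2'])
    return m
if __name__=='__main__':
  for n,s in(('top',T),('side',S)):
    P=cloud(s)
    for k in('blue','red','or','yel','white'):
        N,L,st,c=cv2.connectedComponentsWithStats(mask(s,k))
        for i in range(1,N):
            if st[i,4]<12: continue
            q=P[L==i]
            if q[:,0].max()>.9 or q[:,0].min()<.2 or abs(q[:,1]).max()>.5: continue
            z=np.percentile(q[:,2],[2,90,98]); t=q[q[:,2]>z[1]-.006]
            print(n,k,st[i].tolist(),c[i].round(1),'z',z.round(3),'topxy',t.mean(0).round(4), 'mid',((t.max(0)+t.min(0))/2).round(4))
E
python3 m.py
```

```text
top blue [338, 159, 49, 37, 311] [362.6 176.2] z [0.002 0.027 0.028] topxy [ 0.6187 -0.1968  0.0246] mid [ 0.617  -0.1952  0.0248]
top blue [373, 230, 10, 10, 81] [377.8 234.5] z [0.075 0.081 0.083] topxy [ 0.4637 -0.2174  0.0798] mid [ 0.4635 -0.2169  0.0795]
top blue [316, 240, 10, 11, 58] [320.3 244.7] z [-0.     0.081  0.083] topxy [ 0.439  -0.0792  0.0799] mid [ 0.4394 -0.0797  0.0803]
top red [189, 174, 47, 29, 353] [209.2 187.3] z [0.005 0.082 0.085] topxy [0.5758 0.2072 0.122 ] mid [0.4933 0.1204 0.5458]
top red [181, 235, 11, 10, 86] [186.1 239.8] z [0.067 0.082 0.084] topxy [0.4499 0.2395 0.08  ] mid [0.4504 0.2395 0.0803]
top or [424, 81, 32, 35, 303] [433.5  99.6] z [-0.001  0.006  0.007] topxy [ 0.8329 -0.3982  0.0072] mid [ 0.6402 -0.2231  0.5066]
top or [267, 176, 23, 22, 305] [278.2 185.8] z [0.007 0.054 0.056] topxy [0.5841 0.0186 0.0633] mid [0.5019 0.0204 0.531 ]
top or [249, 229, 23, 24, 335] [259.6 239.8] z [-0.     0.069  0.071] topxy [0.4502 0.0648 0.0814] mid [0.4347 0.0522 0.5386]
top yel [340, 225, 15, 13, 143] [347.1 231.2] z [-0.     0.082  0.084] topxy [ 
[... 1920 characters left out ...]
6  -0.2072  0.0559] mid [ 0.4663 -0.2084  0.0557]
side white [262, 172, 14, 9, 77] [268.5 176. ] z [-0.002  0.011  0.022] topxy [ 0.607  -0.2146  0.0123] mid [ 0.6054 -0.2168  0.015 ]
side white [251, 181, 14, 8, 74] [257.5 184.5] z [-0.     0.016  0.024] topxy [ 0.6193 -0.1454  0.0229] mid [ 0.6192 -0.144   0.0225]
side white [318, 191, 5, 4, 16] [320.2 192.6] z [0.021 0.08  0.08 ] topxy [ 0.4376 -0.0833  0.0785] mid [ 0.4378 -0.0848  0.0781]
side white [234, 263, 10, 10, 80] [238.1 267.5] z [-0.     0.011  0.06 ] topxy [0.5756 0.1859 0.0347] mid [0.5789 0.1767 0.0328]
side white [235, 280, 5, 9, 30] [237.2 283. ] z [0.    0.007 0.024] topxy [0.5684 0.2008 0.0057] mid [0.569  0.2028 0.0142]
```

```bash
cat > m2.py <<'E'
from m import *
P=cloud(T); h=cv2.cvtColor(T['frame'],cv2.COLOR_RGB2HSV)
def near(x,y,r): return np.hypot(P[...,0]-x,P[...,1]-y)<r
for k,c in(('blue',(.617,-.196)),('red',(.584,.19))):
    m=mask(T,k); m=cv2.dilate(m,np.ones((3,3)))>0
    a=m&near(*c,.08)&(abs(P[...,2]-.025)<.006)
    r=cv2.minAreaRect(P[a][:,:2].astype(np.float32)*1000)
    # rays of the colour outline onto the rim plane
    cs,_=cv2.findContours(mask(T,k)*near(*c,.09).astype(np.uint8),cv2.RETR_EXTERNAL,cv2.CHAIN_APPROX_NONE)
    o=max(cs,key=cv2.contourArea)[:,0].astype(float)
    r2=cv2.minAreaRect(plane(T,o,.025)[:,:2].astype(np.float32)*1000)
    fl=(mask(T,'white')>0)&near(*c,.07)&(P[...,2]<.012)
    N,L,st,ce=cv2.connectedComponentsWithStats(fl.astype(np.uint8))
    print(k,'rim',r,'contour',r2,'z',np.median(P[a][:,2]).round(4))
    for i in range(1,N):
        if st[i,4]>40: print('  floor',plane(T,ce[i],.004).round(4))
def circ(q):
    A=np.c_[2*q,np.ones(len(q))]; s=np.linalg.lstsq(A,(q**2).sum(1),rcond=None)[0]
    return s[:2],np.sqrt(s[2]+s[:2]@s[:2])
for nm,c,z in(('stand',(.584,.02),.055),('cup',(.45,.06),.07)):
    o_=cv2.inRange(h,(0,100,40),(20,255,255))
    a=(o_>0)&near(*c,.05)&(abs(P[...,2]-z)<.006)
    cs,_=cv2.findContours((a*255).astype(np.uint8),cv2.RETR_EXTERNAL,cv2.CHAIN_APPROX_NONE)
    o=max(cs,key=cv2.contourArea)[:,0].astype(float); X=plane(T,o,z)[:,:2]
    print(nm,circ(X),circ(P[a][:,:2]),np.median(P[a][:,2]), 'ellipse',plane(T,cv2.fitEllipse(o.astype(np.float32))[0],z))
w=mask(T,'white')*near(.58,.02,.08).astype(np.uint8)
print('plate',cv2.minAreaRect(plane(T,np.argwhere(w)[:,::-1].astype(float),.005)[:,:2].astype(np.float32)*1000))
# two views: cap blobs
hs=cv2.cvtColor(S['frame'],cv2.COLOR_RGB2HSV)
def sb(lo,hi,u,v,r=14):
    m=cv2.inRange(hs,lo,hi); w=np.zeros_like(m); cv2.circle(w,(u,v),r,255,-1); m&=w
    N,L,st,c=cv2.connectedComponentsWithStats(m); i=1+st[1:,4].argmax(); return c[i],st[i]
for nm,tuv,lo,hi,u,v in(('clear',(377.8,234.5),(100,100,40),(130,255,255),321,168),('amberdot',(320.2,244.8),(0,0,150),(180,90,255),320,193),('red',(186.1,239.8),(0,150,60),(6,255,255),288,284)):
    c,s_=sb(lo,hi,u,v); X,e=meet(T,tuv,S,c); print(nm,c.round(1),s_,X.round(4),'gap',round(e,4))
for nm,X in(('cup',(.45,.062,.07)),('stand',(.584,.02,.055)),('blue tray',(.617,-.196,.025))): print(nm,proj(S,X),proj(T,X))
E
python3 m2.py
```

```text
blue rim ((617.0518798828125, -195.67095947265625), (112.45472717285156, 60.53245544433594), 68.47943878173828) contour ((616.2693481445312, -195.20352172851562), (113.88151550292969, 60.5130500793457), 68.8291244506836) z 0.0244
  floor [[ 0.6283 -0.1715  0.004 ]]
  floor [[ 0.6088 -0.2222  0.004 ]]
red rim ((588.0323486328125, 190.5201416015625), (58.816009521484375, 112.43028259277344), 8.49647331237793) contour ((585.8740234375, 188.80337524414062), (61.480918884277344, 114.25753021240234), 8.641531944274902) z 0.0243
  floor [[0.5929 0.1649 0.004 ]]
  floor [[0.5876 0.2018 0.004 ]]
  floor [[0.5718 0.2327 0.004 ]]
stand (array([0.5842965 , 0.02074016]), np.float64(0.027352647913774297)) (array([0.58414793, 0.02074539]), np.float64(0.02652250098037272)) 0.053792443052102845 ellipse [[0.58418778 0.02073727 0.055     ]]
cup (array([0.45053511, 0.0643215 ]), np.float64(0.02624810322580327)) (array([0.45058   , 0.06432555]), np.float64(0.02575948818079339)) 0.06927279699048661 ellipse [[0.45043423 0.06431696 0.07      ]]
plate ((584.4993286132812, 20.338970184326172), (90.24811553955078, 89.64652252197266), 63.6560173034668)
clear [320.1 165.1] [316 161   9  10  63] [ 0.4631 -0.2193  0.0723] gap 0.0018
amberdot [320.3 193. ] [318 191   6   5  26] [ 0.4379 -0.0802  0.0798] gap 0.0015
red [287.  282.8] [282 277  11  13 109] [0.4494 0.24   0.0725] gap 0.0014
cup [[303.68535604 230.26870146]] [[260.46414772 240.1356757 ]]
stand [[252.42078132 215.55116595]] [[278.16497095 186.51441902]]
blue tray [[262.29007848 176.21490827]] [[362.31120085 176.37308435]]
```

```bash
cat > go.py <<'E'
import sys
from h import *
from scipy.spatial.transform import Rotation as R
def go(x,y,z,yaw):
    o=status.get_obs(); r=R.from_euler('xyz',o['orientation'],degrees=True)
    d=r.inv().apply(np.array([x,y,z])-o['tool_pos']); t=-(yaw-o['orientation'][2]); t=(t+90)%180-90
    print('t',round(o['clock'],2),'at',np.round(o['tool_pos'],4),np.round(o['orientation'],2),'shift',d.round(4),'turn',round(t,2),'F',np.round(o['force'],1),'op',round(o['opening'],4))
if __name__=='__main__': go(*map(float,sys.argv[1:]))
E
python3 go.py .4635 -.217 .20 -111.4
```

```text
t 0.1 at [ 0.1843 -0.6489  0.2507] [ 1.7991e+02 -1.0000e-02 -1.6415e+02] shift [-0.3866  0.3392  0.0512] turn -52.75 F [-0.  -0.4  0. ] op 0.0877
```

>>> {"method": "tcp_steps", "body": {
  "motion": [
    {"tx": -0.045, "ty": 0.04, "yaw": -10, "finger_gap": 0.06},
    {"tx": -0.09, "ty": 0.08, "yaw": -20, "finger_gap": 0.06},
    {"tx": -0.135, "ty": 0.12, "yaw": -30, "finger_gap": 0.06},
    {"tx": -0.18, "ty": 0.16, "yaw": -40, "finger_gap": 0.06},
    {"tx": -0.225, "ty": 0.2, "yaw": -50, "finger_gap": 0.06},
    {"tx": -0.27, "ty": 0.24, "tz": 0.01, "yaw": -52.7, "finger_gap": 0.06},
    {"tx": -0.315, "ty": 0.28, "tz": 0.03, "yaw": -52.7, "finger_gap": 0.06},
    {"tx": -0.36, "ty": 0.32, "tz": 0.04, "yaw": -52.7, "finger_gap": 0.06}
  ]
}}

```text
clock: 1.1
tool_pos: [0.4435, -0.2411, 0.2107]
orientation: [179.9, 0.0, -111.4]
force: [0.6, -0.3, 1.2]
opening: 0.0599
gripper_force: 0.0
```

```bash
python3 go.py .4635 -.217 .10 -111.4
```

```text
t 1.1 at [ 0.4435 -0.2411  0.2107] [ 179.95    0.   -111.45] shift [-0.0298 -0.0099  0.1107] turn -0.05 F [ 0.6 -0.3  1.2] op 0.0599
```

>>> {"method": "tcp_steps", "body": {
  "motion": [
    {"tx": -0.0298, "ty": -0.01, "finger_gap": 0.06},
    {"tx": -0.0298, "ty": -0.01, "tz": 0.05, "finger_gap": 0.06},
    {"tx": -0.0298, "ty": -0.01, "tz": 0.09, "finger_gap": 0.06},
    {"tx": -0.0298, "ty": -0.01, "tz": 0.12, "finger_gap": 0.06},
    {"tx": -0.0298, "ty": -0.01, "tz": 0.145, "finger_gap": 0.06},
    {"tx": -0.0298, "ty": -0.01, "tz": 0.1577, "finger_gap": 0.06},
    {"tx": -0.0298, "ty": -0.01, "tz": 0.1577, "finger_gap": 0.06}
  ]
}}

```text
clock: 1.98
tool_pos: [0.463, -0.219, 0.0533]
orientation: [179.9, -0.0, -111.4]
force: [-0.6, -1.0, -0.0]
opening: 0.0599
gripper_force: 0.0
```

```bash
python3 - <<'E'
from h import *
snap('top','a.png'); s=snap('side','b.png')
a=cv2.imread('pics/a.png')[150:290,270:470]; b=cv2.imread('pics/b.png')[110:250,230:430]
cv2.imwrite('pics/ab1.png',cv2.resize(np.vstack([a,b]),None,fx=2,fy=2))
E
python3 go.py .4635 -.217 .053 -111.4
```

```text
t 2.08 at [ 0.464  -0.2191  0.0546] [-1.7995e+02  1.0000e-02 -1.1143e+02] shift [-0.0018  0.0013  0.0016] turn -0.03 F [0.9 0.6 0.9] op 0.0602
```

View pics/ab1.png

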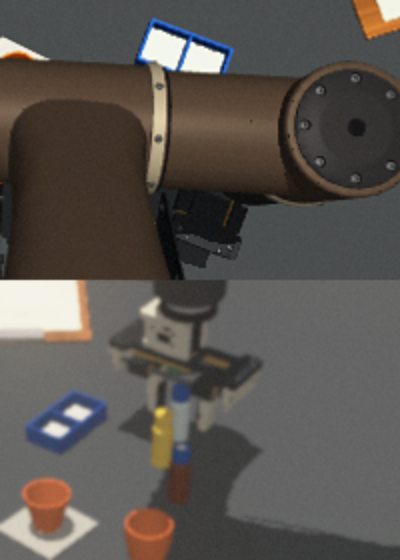

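The side view shows the clear blue-capped vial (crop 181,400) between the open fingers, with the yellow one clear of them. Closing.

>>> {"method": "tcp_steps", "body": {
  "motion": [
    {"finger_gap": 0.024},
    {"finger_gap": 0.024},
    {"finger_gap": 0.024},
    {"finger_gap": 0.024},
    {"finger_gap": 0.024},
    {"tz": -0.005, "finger_gap": 0.024},
    {"tz": -0.02, "finger_gap": 0.024},
    {"tz": -0.04, "finger_gap": 0.024}
  ]
}}

```text
clock: 3.08
tool_pos: [0.4633, -0.219, 0.0948]
orientation: [180.0, -0.0, -111.4]
force: [0.7, -1.0, -1.3]
opening: 0.0272
gripper_force: 30.0
```

```bash
python3 go.py .607 -.221 .17 -111.4
```

```text
t 3.08 at [ 0.4633 -0.219   0.0948] [ 1.7997e+02 -1.0000e-02 -1.1144e+02] shift [-0.0507 -0.1344 -0.0753] turn -0.04 F [ 0.7 -1.  -1.3] op 0.0272
```

>>> {"method": "tcp_steps", "body": {
  "motion": [
    {"tz": -0.045, "finger_gap": 0.024},
    {"tx": -0.015, "ty": -0.04, "tz": -0.045, "finger_gap": 0.024},
    {"tx": -0.03, "ty": -0.08, "tz": -0.045, "finger_gap": 0.024},
    {"tx": -0.0435, "ty": -0.115, "tz": -0.045, "finger_gap": 0.024},
    {"tx": -0.0507, "ty": -0.1344, "tz": -0.045, "finger_gap": 0.024},
    {"tx": -0.0507, "ty": -0.1344, "tz": -0.03, "finger_gap": 0.024},
    {"tx": -0.0507, "ty": -0.1344, "tz": -0.01, "finger_gap": 0.024},
    {"tx": -0.0507, "ty": -0.1344, "tz": -0.01, "finger_gap": 0.024}
  ]
}}

```text
clock: 4.08
tool_pos: [0.6049, -0.2207, 0.1023]
orientation: [179.8, -0.0, -111.5]
force: [-0.8, 0.7, 0.2]
opening: 0.0271
gripper_force: 30.0
```

```bash
python3 - <<'E'
from h import *
snap('side','c.png'); b=cv2.imread('pics/c.png')[90:230,190:390]
cv2.imwrite('pics/c1.png',cv2.resize(b,None,fx=3,fy=3))
E
python3 go.py .607 -.221 .058 -111.4
```

```text
t 4.12 at [ 0.6059 -0.2209  0.1035] [ 1.7989e+02 -3.0000e-02 -1.1145e+02] shift [-0.0004 -0.0012  0.0455] turn -0.05 F [1.4 0.7 0.6] op 0.0272
```

View pics/c1.png

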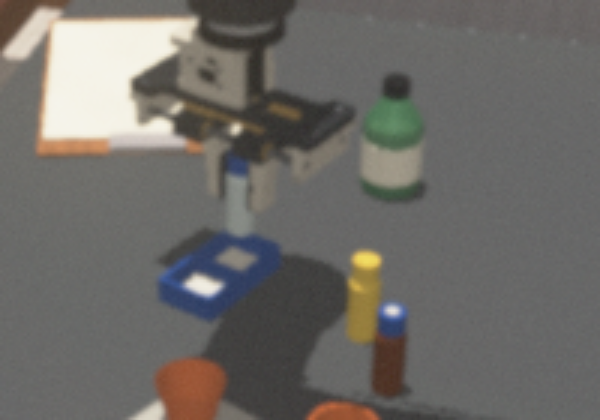

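The vial hangs upright over the far bay (crop 235,255). Lowering.

>>> {"method": "tcp_steps", "body": {
  "motion": [
    {"ty": -0.001, "tz": 0.015, "finger_gap": 0.024},
    {"ty": -0.001, "tz": 0.03, "finger_gap": 0.024},
    {"ty": -0.001, "tz": 0.04, "finger_gap": 0.024},
    {"ty": -0.001, "tz": 0.043, "finger_gap": 0.024},
    {"ty": -0.001, "tz": 0.0445, "finger_gap": 0.024},
    {"ty": -0.001, "tz": 0.0455, "finger_gap": 0.024},
    {"ty": -0.001, "tz": 0.0455, "finger_gap": 0.024}
  ]
}}

```text
clock: 5.0
tool_pos: [0.6082, -0.2213, 0.0587]
orientation: [-180.0, 0.0, -111.4]
force: [0.7, -0.2, -0.1]
opening: 0.0272
gripper_force: 30.0
```

```bash
python3 go.py .607 -.221 .057 -111.4
```

```text
t 5.0 at [ 0.6082 -0.2213  0.0587] [-1.7997e+02  1.0000e-02 -1.1144e+02] shift [0.0002 0.0013 0.0017] turn -0.04 F [ 0.7 -0.2 -0.1] op 0.0272
```

>>> {"method": "tcp_steps", "body": {
  "motion": [
    {"tz": 0.0005, "finger_gap": 0.024},
    {"tz": 0.0005, "finger_gap": 0.024}
  ]
}}

```text
clock: 5.25
tool_pos: [0.6082, -0.2213, 0.0581]
orientation: [-180.0, 0.0, -111.4]
force: [-0.3, -0.5, 1.1]
opening: 0.0267
gripper_force: 30.0
```

>>> {"method": "tcp_steps", "body": {
  "motion": [
    {"tz": 0.0005, "finger_gap": 0.024},
    {"tz": 0.0005, "finger_gap": 0.024}
  ]
}}

```text
clock: 5.5
tool_pos: [0.6082, -0.2214, 0.058]
orientation: [-180.0, -0.0, -111.4]
force: [-1.8, 0.8, 5.2]
opening: 0.0273
gripper_force: 30.0
```

>>> {"method": "tcp_steps", "body": {
  "motion": [
    {"tz": 0.0005, "finger_gap": 0.024},
    {"tz": 0.0005, "finger_gap": 0.024}
  ]
}}

```text
clock: 5.75
tool_pos: [0.6083, -0.2214, 0.058]
orientation: [-180.0, -0.0, -111.4]
force: [-2.7, 2.0, 8.5]
opening: 0.0269
gripper_force: 30.0
```

Contact felt; ease off, release, retreat, and turn toward the amber vial.

>>> {"method": "tcp_steps", "body": {
  "motion": [
    {"tz": -0.001, "finger_gap": 0.024},
    {"tz": -0.001, "finger_gap": 0.035},
    {"tz": -0.001, "finger_gap": 0.045},
    {"tz": -0.001, "finger_gap": 0.055},
    {"tz": -0.001, "finger_gap": 0.055},
    {"tz": -0.04, "finger_gap": 0.055},
    {"tz": -0.09, "finger_gap": 0.055},
    {"tz": -0.12, "finger_gap": 0.055}
  ]
}}

```text
clock: 6.75
tool_pos: [0.6088, -0.2215, 0.1796]
orientation: [-179.8, 0.0, -111.4]
force: [1.2, 1.0, -0.6]
opening: 0.0549
gripper_force: 0.0
```

```bash
python3 - <<'E'
from m import *
for n in('top','side'):
    s=snap(n,n+'1.png'); P=cloud(s); N,L,st,c=cv2.connectedComponentsWithStats(mask(s,'blue'))
    for i in range(1,N):
        q=P[L==i]; q=q[(q[:,2]>.07)&(q[:,2]<.1)]
        if len(q)>8: print(n,q.mean(0).round(4),q[:,2].max().round(4),len(q))
E
python3 go.py .439 -.0797 .12 -111.4
```

```text
side [ 0.4343 -0.0711  0.0764] 0.0813 17
t 6.85 at [ 0.6101 -0.2218  0.1814] [-1.7960e+02  7.0000e-02 -1.1141e+02] shift [-0.0698  0.2116  0.06  ] turn -0.01 F [ 0.1 -0.1  0.1] op 0.0554
```

>>> {"method": "tcp_steps", "body": {
  "motion": [
    {"tx": -0.015, "ty": 0.045, "finger_gap": 0.055},
    {"tx": -0.03, "ty": 0.09, "finger_gap": 0.055},
    {"tx": -0.045, "ty": 0.135, "finger_gap": 0.055},
    {"tx": -0.06, "ty": 0.18, "finger_gap": 0.055},
    {"tx": -0.0698, "ty": 0.2116, "tz": 0.02, "finger_gap": 0.055},
    {"tx": -0.0698, "ty": 0.2116, "tz": 0.06, "finger_gap": 0.055},
    {"tx": -0.0698, "ty": 0.2116, "tz": 0.06, "finger_gap": 0.055}
  ]
}}

```text
clock: 7.72
tool_pos: [0.4344, -0.0792, 0.115]
orientation: [179.7, -0.2, -111.4]
force: [-0.1, 0.8, 0.3]
opening: 0.0552
gripper_force: 0.0
```

```bash
python3 go.py .439 -.0797 .053 -111.4
```

```text
t 7.72 at [ 0.4344 -0.0792  0.115 ] [ 1.7975e+02 -1.6000e-01 -1.1142e+02] shift [-0.0013 -0.0047  0.062 ] turn -0.02 F [-0.1  0.8  0.3] op 0.0552
```

View pics/side1.png

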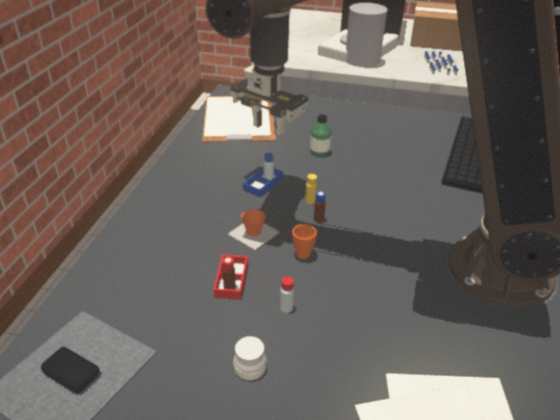

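The clear vial stands upright in the far blue bay (268,165). Settling over the amber one.

>>> {"method": "tcp_steps", "body": {
  "motion": [
    {"ty": -0.0025, "tz": 0.005, "finger_gap": 0.055},
    {"ty": -0.0025, "tz": 0.005, "finger_gap": 0.055},
    {"ty": -0.0025, "tz": 0.005, "finger_gap": 0.055},
    {"ty": -0.0025, "tz": 0.005, "finger_gap": 0.055}
  ]
}}

```text
clock: 8.22
tool_pos: [0.4392, -0.08, 0.1123]
orientation: [-180.0, 0.0, -111.5]
force: [-0.5, 0.9, 0.5]
opening: 0.0549
gripper_force: 0.0
```

```bash
python3 go.py .439 -.0797 .053 -111.4
```

```text
t 8.22 at [ 0.4392 -0.08    0.1123] [-1.7996e+02  2.0000e-02 -1.1146e+02] shift [-0.0002  0.0004  0.0593] turn -0.06 F [-0.5  0.9  0.5] op 0.0549
```

>>> {"method": "tcp_steps", "body": {
  "motion": [
    {"tz": 0.025, "finger_gap": 0.055},
    {"tz": 0.045, "finger_gap": 0.055},
    {"tz": 0.059, "finger_gap": 0.055},
    {"tz": 0.059, "finger_gap": 0.055},
    {"tz": 0.059, "finger_gap": 0.055},
    {"tz": 0.059, "finger_gap": 0.055}
  ]
}}

```text
clock: 8.98
tool_pos: [0.4395, -0.0798, 0.0536]
orientation: [-179.9, 0.0, -111.4]
force: [0.4, -0.1, -0.1]
opening: 0.0547
gripper_force: 0.0
```

```bash
python3 go.py .439 -.0797 .053 -111.4
```

```text
t 8.97 at [ 0.4395 -0.0798  0.0536] [-1.7993e+02  4.0000e-02 -1.1143e+02] shift [0.0001 0.0005 0.0006] turn -0.03 F [ 0.4 -0.1 -0.1] op 0.0547
```

>>> {"method": "tcp_steps", "body": {
  "motion": [
    {"finger_gap": 0.024},
    {"finger_gap": 0.024},
    {"finger_gap": 0.024},
    {"finger_gap": 0.024},
    {"finger_gap": 0.024},
    {"tz": -0.01, "finger_gap": 0.024},
    {"tz": -0.04, "finger_gap": 0.024},
    {"tz": -0.08, "finger_gap": 0.024}
  ]
}}

```text
clock: 9.98
tool_pos: [0.4382, -0.0801, 0.1337]
orientation: [179.9, -0.1, -111.4]
force: [1.3, -0.0, 0.3]
opening: 0.027
gripper_force: 30.0
```

```bash
python3 go.py .627 -.1707 .10 -111.4
```

```text
t 9.97 at [ 0.4382 -0.0801  0.1337] [ 1.7990e+02 -7.0000e-02 -1.1145e+02] shift [ 0.0153 -0.2089  0.0333] turn -0.05 F [ 1.3 -0.   0.3] op 0.027
```

>>> {"method": "tcp_steps", "body": {
  "motion": [
    {"tz": -0.03, "finger_gap": 0.024},
    {"tx": 0.004, "ty": -0.05, "tz": -0.03, "finger_gap": 0.024},
    {"tx": 0.008, "ty": -0.1, "tz": -0.03, "finger_gap": 0.024},
    {"tx": 0.012, "ty": -0.15, "tz": -0.03, "finger_gap": 0.024},
    {"tx": 0.0145, "ty": -0.19, "tz": -0.03, "finger_gap": 0.024},
    {"tx": 0.0155, "ty": -0.208, "tz": -0.02, "finger_gap": 0.024},
    {"tx": 0.0155, "ty": -0.208, "tz": 0.02, "finger_gap": 0.024},
    {"tx": 0.0155, "ty": -0.208, "tz": 0.03, "finger_gap": 0.024}
  ]
}}

```text
clock: 10.98
tool_pos: [0.6245, -0.1702, 0.1002]
orientation: [179.7, -0.1, -111.5]
force: [-0.8, 0.3, -0.2]
opening: 0.0273
gripper_force: 30.0
```

>>> {"method": "tcp_steps", "body": {
  "motion": [
    {"finger_gap": 0.024},
    {"finger_gap": 0.024},
    {"finger_gap": 0.024}
  ]
}}

```text
clock: 11.35
tool_pos: [0.6275, -0.1703, 0.1045]
orientation: [-179.9, 0.0, -111.4]
force: [0.7, -0.2, -1.1]
opening: 0.0272
gripper_force: 30.0
```

```bash
python3 go.py .627 -.1707 .0595 -111.4
```

```text
t 11.35 at [ 0.6275 -0.1703  0.1045] [-1.7987e+02  4.0000e-02 -1.1142e+02] shift [0.0006 0.0004 0.045 ] turn -0.02 F [ 0.7 -0.2 -1.1] op 0.0272
```

>>> {"method": "tcp_steps", "body": {
  "motion": [
    {"tz": 0.015, "finger_gap": 0.024},
    {"tz": 0.03, "finger_gap": 0.024},
    {"tz": 0.04, "finger_gap": 0.024},
    {"tz": 0.0435, "finger_gap": 0.024},
    {"tz": 0.0445, "finger_gap": 0.024},
    {"tz": 0.0445, "finger_gap": 0.024},
    {"tz": 0.0445, "finger_gap": 0.024}
  ]
}}

```text
clock: 12.22
tool_pos: [0.6272, -0.1704, 0.0588]
orientation: [-180.0, 0.0, -111.4]
force: [-0.1, -0.3, -0.5]
opening: 0.0274
gripper_force: 30.0
```

>>> {"method": "tcp_steps", "body": {
  "motion": [
    {"tz": 0.0005, "finger_gap": 0.024},
    {"tz": 0.0005, "finger_gap": 0.024}
  ]
}}

```text
clock: 12.48
tool_pos: [0.6269, -0.1704, 0.058]
orientation: [-180.0, 0.0, -111.4]
force: [1.3, 0.4, -0.6]
opening: 0.027
gripper_force: 30.0
```

>>> {"method": "tcp_steps", "body": {
  "motion": [
    {"tz": 0.0005, "finger_gap": 0.024},
    {"tz": 0.0005, "finger_gap": 0.024}
  ]
}}

```text
clock: 12.72
tool_pos: [0.6268, -0.1704, 0.0573]
orientation: [180.0, 0.0, -111.4]
force: [-0.0, -1.1, 0.3]
opening: 0.027
gripper_force: 30.0
```

>>> {"method": "tcp_steps", "body": {
  "motion": [
    {"tz": 0.0005, "finger_gap": 0.024},
    {"tz": 0.0005, "finger_gap": 0.024}
  ]
}}

```text
clock: 12.98
tool_pos: [0.6269, -0.1704, 0.057]
orientation: [-180.0, 0.0, -111.4]
force: [-0.8, -0.6, 1.3]
opening: 0.0274
gripper_force: 30.0
```

>>> {"method": "tcp_steps", "body": {
  "motion": [
    {"tz": 0.0004, "finger_gap": 0.024},
    {"tz": 0.0004, "finger_gap": 0.024}
  ]
}}

```text
clock: 13.22
tool_pos: [0.627, -0.1704, 0.0569]
orientation: [-180.0, 0.0, -111.4]
force: [-0.9, -0.7, 5.0]
opening: 0.0274
gripper_force: 30.0
```

>>> {"method": "tcp_steps", "body": {
  "motion": [
    {"tz": -0.0006, "finger_gap": 0.024},
    {"tz": -0.0006, "finger_gap": 0.035},
    {"tz": -0.0006, "finger_gap": 0.045},
    {"tz": -0.0006, "finger_gap": 0.055},
    {"tz": -0.0006, "finger_gap": 0.055},
    {"tz": -0.04, "finger_gap": 0.055},
    {"tz": -0.09, "finger_gap": 0.055},
    {"tz": -0.12, "finger_gap": 0.055}
  ]
}}

```text
clock: 14.22
tool_pos: [0.6277, -0.1705, 0.1793]
orientation: [-179.8, 0.0, -111.4]
force: [0.2, 0.1, -0.1]
opening: 0.055
gripper_force: 0.0
```

```bash
python3 go.py .45 .2395 .12 -81.5
```

```text
t 14.22 at [ 0.6277 -0.1705  0.1793] [-1.7984e+02  4.0000e-02 -1.1142e+02] shift [-0.3167  0.3153  0.0586] turn -29.92 F [ 0.2  0.1 -0.1] op 0.055
```

>>> {"method": "tcp_steps", "body": {
  "motion": [
    {"tx": -0.02, "ty": 0.02, "yaw": -4, "finger_gap": 0.055},
    {"tx": -0.06, "ty": 0.06, "yaw": -8, "finger_gap": 0.055},
    {"tx": -0.1, "ty": 0.1, "yaw": -12, "finger_gap": 0.055},
    {"tx": -0.14, "ty": 0.14, "yaw": -16, "finger_gap": 0.055},
    {"tx": -0.18, "ty": 0.18, "yaw": -20, "finger_gap": 0.055},
    {"tx": -0.22, "ty": 0.22, "yaw": -24, "finger_gap": 0.055},
    {"tx": -0.26, "ty": 0.26, "yaw": -28, "finger_gap": 0.055},
    {"tx": -0.3, "ty": 0.3, "yaw": -29.9, "finger_gap": 0.055}
  ]
}}

```text
clock: 15.22
tool_pos: [0.4564, 0.2202, 0.1769]
orientation: [-180.0, 0.0, -81.4]
force: [0.8, -0.2, -0.0]
opening: 0.0548
gripper_force: 0.0
```

>>> {"method": "tcp_steps", "body": {
  "motion": [
    {"tx": -0.015, "ty": 0.015, "tz": 0.02, "finger_gap": 0.055},
    {"tx": -0.015, "ty": 0.015, "tz": 0.06, "finger_gap": 0.055},
    {"tx": -0.015, "ty": 0.015, "tz": 0.06, "finger_gap": 0.055},
    {"tx": -0.015, "ty": 0.015, "tz": 0.06, "finger_gap": 0.055}
  ]
}}

```text
clock: 15.72
tool_pos: [0.4409, 0.2314, 0.1175]
orientation: [-180.0, 0.0, -81.5]
force: [-0.4, 0.2, 0.3]
opening: 0.0547
gripper_force: 0.0
```

```bash
python3 go.py .45 .2395 .053 -81.5
python3 - <<'E'
from h import *
a=snap('top','t3.png'); b=snap('side','s3.png')
a=cv2.imread('pics/t3.png')[130:270,150:410]; b=cv2.imread('pics/s3.png')[110:330,170:430]
cv2.imwrite('pics/ab3.png',cv2.resize(np.vstack([a,b]),None,fx=1.6,fy=1.6))
E
```

```text
t 15.72 at [0.4409 0.2314 0.1175] [-179.95    0.    -81.54] shift [-0.0067 -0.0101  0.0645] turn -0.04 F [-0.4  0.2  0.3] op 0.0547
```

View pics/ab3.png

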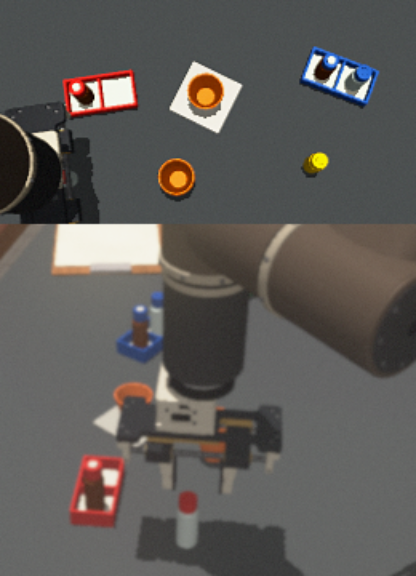

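Both blue vials stand in their bays (crop 326,66 and 360,78), the yellow one is untouched, and the gripper hovers above the loose red vial (crop 188,505), a bit short of centre. Correct and descend.

>>> {"method": "tcp_steps", "body": {
  "motion": [
    {"tx": -0.0067, "ty": -0.0101, "finger_gap": 0.055},
    {"tx": -0.0067, "ty": -0.0101, "finger_gap": 0.055},
    {"tx": -0.0067, "ty": -0.0101, "tz": 0.03, "finger_gap": 0.055},
    {"tx": -0.0067, "ty": -0.0101, "tz": 0.05, "finger_gap": 0.055},
    {"tx": -0.0067, "ty": -0.0101, "tz": 0.0645, "finger_gap": 0.055},
    {"tx": -0.0067, "ty": -0.0101, "tz": 0.0645, "finger_gap": 0.055},
    {"tx": -0.0067, "ty": -0.0101, "tz": 0.0645, "finger_gap": 0.055}
  ]
}}

```text
clock: 16.7
tool_pos: [0.4496, 0.2396, 0.0525]
orientation: [-180.0, 0.0, -81.5]
force: [-0.3, 0.8, 0.7]
opening: 0.0551
gripper_force: 0.0
```

```bash
python3 go.py .45 .2395 .053 -81.5
```

```text
t 16.7 at [0.4496 0.2396 0.0525] [-1.7996e+02  2.0000e-02 -8.1530e+01] shift [ 0.0002 -0.0003 -0.0005] turn -0.03 F [-0.3  0.8  0.7] op 0.0551
```

>>> {"method": "tcp_steps", "body": {
  "motion": [
    {"finger_gap": 0.024},
    {"finger_gap": 0.024},
    {"finger_gap": 0.024},
    {"finger_gap": 0.024},
    {"finger_gap": 0.024},
    {"tz": -0.01, "finger_gap": 0.024},
    {"tz": -0.05, "finger_gap": 0.024},
    {"tz": -0.1, "finger_gap": 0.024}
  ]
}}

```text
clock: 17.7
tool_pos: [0.4487, 0.2386, 0.1527]
orientation: [179.9, -0.1, -81.5]
force: [1.3, 0.9, -0.5]
opening: 0.0272
gripper_force: 29.9
```

```bash
python3 go.py .5915 .1633 .107 -81.5
```

```text
t 17.7 at [0.4487 0.2386 0.1527] [ 1.7989e+02 -9.0000e-02 -8.1540e+01] shift [ 0.0954 -0.1303  0.0456] turn -0.04 F [ 1.3  0.9 -0.5] op 0.0272
```

>>> {"method": "tcp_steps", "body": {
  "motion": [
    {"tx": 0.02, "ty": -0.03, "finger_gap": 0.024},
    {"tx": 0.05, "ty": -0.07, "finger_gap": 0.024},
    {"tx": 0.075, "ty": -0.105, "finger_gap": 0.024},
    {"tx": 0.095, "ty": -0.13, "finger_gap": 0.024},
    {"tx": 0.095, "ty": -0.13, "finger_gap": 0.024},
    {"tx": 0.095, "ty": -0.13, "tz": 0.03, "finger_gap": 0.024},
    {"tx": 0.095, "ty": -0.13, "tz": 0.045, "finger_gap": 0.024},
    {"tx": 0.095, "ty": -0.13, "tz": 0.045, "finger_gap": 0.024}
  ]
}}

```text
clock: 18.7
tool_pos: [0.5907, 0.1643, 0.1061]
orientation: [179.9, -0.1, -81.5]
force: [-0.9, 0.1, 0.2]
opening: 0.027
gripper_force: 29.9
```

>>> {"method": "tcp_steps", "body": {
  "motion": [
    {"finger_gap": 0.024},
    {"finger_gap": 0.024}
  ]
}}

```text
clock: 18.95
tool_pos: [0.5922, 0.1649, 0.108]
orientation: [-179.9, 0.0, -81.5]
force: [0.9, 0.4, -0.4]
opening: 0.0272
gripper_force: 29.9
```

```bash
python3 go.py .592 .164 .057 -81.5
```

```text
t 18.95 at [0.5922 0.1649 0.108 ] [-1.7991e+02  3.0000e-02 -8.1510e+01] shift [0.0009 0.0004 0.051 ] turn -0.01 F [ 0.9  0.4 -0.4] op 0.0272
```

>>> {"method": "tcp_steps", "body": {
  "motion": [
    {"tx": 0.001, "tz": 0.02, "finger_gap": 0.024},
    {"tx": 0.001, "tz": 0.035, "finger_gap": 0.024},
    {"tx": 0.001, "tz": 0.045, "finger_gap": 0.024},
    {"tx": 0.001, "tz": 0.0485, "finger_gap": 0.024},
    {"tx": 0.001, "tz": 0.0485, "finger_gap": 0.024},
    {"tx": 0.001, "tz": 0.0485, "finger_gap": 0.024}
  ]
}}

```text
clock: 19.7
tool_pos: [0.5923, 0.1636, 0.0589]
orientation: [-180.0, 0.0, -81.5]
force: [-0.7, 0.6, -0.2]
opening: 0.0275
gripper_force: 29.9
```

>>> {"method": "tcp_steps", "body": {
  "motion": [
    {"tz": 0.0005, "finger_gap": 0.024},
    {"tz": 0.0005, "finger_gap": 0.024}
  ]
}}

```text
clock: 19.95
tool_pos: [0.592, 0.1635, 0.0582]
orientation: [-180.0, 0.0, -81.5]
force: [-0.0, 0.4, 0.2]
opening: 0.0274
gripper_force: 29.9
```

>>> {"method": "tcp_steps", "body": {
  "motion": [
    {"tz": 0.0005, "finger_gap": 0.024},
    {"tz": 0.0005, "finger_gap": 0.024}
  ]
}}

```text
clock: 20.2
tool_pos: [0.5919, 0.1634, 0.0574]
orientation: [180.0, -0.0, -81.5]
force: [0.3, 0.2, -1.6]
opening: 0.0272
gripper_force: 29.9
```

>>> {"method": "tcp_steps", "body": {
  "motion": [
    {"tz": 0.0005, "finger_gap": 0.024},
    {"tz": 0.0005, "finger_gap": 0.024}
  ]
}}

```text
clock: 20.45
tool_pos: [0.5919, 0.1634, 0.0569]
orientation: [180.0, -0.0, -81.5]
force: [0.3, 0.3, -1.0]
opening: 0.0272
gripper_force: 29.9
```

>>> {"method": "tcp_steps", "body": {
  "motion": [
    {"tz": 0.0005, "finger_gap": 0.024},
    {"tz": 0.0005, "finger_gap": 0.024}
  ]
}}

```text
clock: 20.7
tool_pos: [0.5919, 0.1634, 0.0564]
orientation: [180.0, -0.0, -81.5]
force: [-0.3, -0.6, -0.1]
opening: 0.0273
gripper_force: 29.9
```

>>> {"method": "tcp_steps", "body": {
  "motion": [
    {"tz": 0.0004, "finger_gap": 0.024},
    {"tz": 0.0004, "finger_gap": 0.024}
  ]
}}

```text
clock: 20.95
tool_pos: [0.592, 0.1635, 0.0562]
orientation: [-180.0, 0.0, -81.5]
force: [-1.1, 0.1, 1.6]
opening: 0.0273
gripper_force: 29.9
```

>>> {"method": "tcp_steps", "body": {
  "motion": [
    {"tz": -0.0004, "finger_gap": 0.024},
    {"tz": -0.0004, "finger_gap": 0.035},
    {"tz": -0.0004, "finger_gap": 0.045},
    {"tz": -0.0004, "finger_gap": 0.055},
    {"tz": -0.0004, "finger_gap": 0.055},
    {"tz": -0.04, "finger_gap": 0.055},
    {"tz": -0.09, "finger_gap": 0.055},
    {"tz": -0.12, "finger_gap": 0.055}
  ]
}}

```text
clock: 21.95
tool_pos: [0.5927, 0.1637, 0.1788]
orientation: [-179.8, 0.0, -81.5]
force: [0.3, 0.5, 0.2]
opening: 0.055
gripper_force: 0.0
```

```bash
python3 go.py .4505 .0643 .12 -81.5
```

```text
t 21.95 at [0.5927 0.1637 0.1788] [-1.7985e+02  4.0000e-02 -8.1520e+01] shift [0.0774 0.1555 0.0583] turn -0.02 F [0.3 0.5 0.2] op 0.055
```

>>> {"method": "tcp_steps", "body": {
  "motion": [
    {"tx": 0.02, "ty": 0.04, "finger_gap": 0.078},
    {"tx": 0.04, "ty": 0.08, "finger_gap": 0.078},
    {"tx": 0.06, "ty": 0.12, "finger_gap": 0.078},
    {"tx": 0.0774, "ty": 0.1555, "finger_gap": 0.078},
    {"tx": 0.0774, "ty": 0.1555, "tz": 0.02, "finger_gap": 0.078},
    {"tx": 0.0774, "ty": 0.1555, "tz": 0.045, "finger_gap": 0.078},
    {"tx": 0.0774, "ty": 0.1555, "tz": 0.045, "finger_gap": 0.078},
    {"tx": 0.0774, "ty": 0.1555, "tz": 0.045, "finger_gap": 0.078}
  ]
}}

```text
clock: 22.95
tool_pos: [0.45, 0.0642, 0.1318]
orientation: [-180.0, -0.0, -81.5]
force: [0.2, 0.8, 0.2]
opening: 0.0777
gripper_force: 0.0
```

>>> {"method": "tcp_steps", "body": {
  "motion": [
    {"finger_gap": 0.078},
    {"finger_gap": 0.078}
  ]
}}

```text
clock: 23.2
tool_pos: [0.4499, 0.0642, 0.1316]
orientation: [-179.9, 0.0, -81.5]
force: [0.5, -0.6, 1.5]
opening: 0.078
gripper_force: 0.0
```

```bash
python3 - <<'E'
from h import *
a=snap('top','t4.png'); b=snap('side','s4.png')
a=cv2.imread('pics/t4.png')[130:270,150:410]; b=cv2.imread('pics/s4.png')[110:330,170:430]
cv2.imwrite('pics/ab4.png',cv2.resize(np.vstack([a,b]),None,fx=1.6,fy=1.6))
E
python3 go.py .4505 .0643 .072 -81.5
```

```text
t 23.3 at [0.4497 0.0641 0.1314] [-1.7997e+02  1.0000e-02 -8.1540e+01] shift [-0.0001 -0.0008  0.0594] turn -0.04 F [-0.1 -0.6  0. ] op 0.0783
```

View pics/ab4.png

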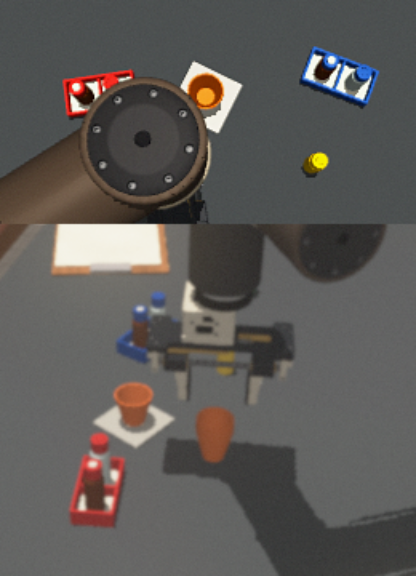

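The red vial is upright beside the parked one (crop 99,455), and the cup (crop 214,435) is between and below the fingers. Descend and grip.

>>> {"method": "tcp_steps", "body": {
  "motion": [
    {"ty": -0.0005, "tz": 0.025, "finger_gap": 0.078},
    {"ty": -0.0005, "tz": 0.045, "finger_gap": 0.078},
    {"ty": -0.0005, "tz": 0.0594, "finger_gap": 0.078},
    {"ty": -0.0005, "tz": 0.0594, "finger_gap": 0.078},
    {"ty": -0.0005, "tz": 0.0594, "finger_gap": 0.078}
  ]
}}

```text
clock: 23.92
tool_pos: [0.4504, 0.0643, 0.0722]
orientation: [-180.0, 0.0, -81.5]
force: [0.6, 0.3, 0.4]
opening: 0.0779
gripper_force: 0.0
```

```bash
python3 go.py .4505 .0643 .072 -81.5
```

```text
t 23.93 at [0.4504 0.0643 0.0722] [-1.7997e+02  1.0000e-02 -8.1530e+01] shift [-0.     -0.0001  0.0002] turn -0.03 F [0.6 0.3 0.4] op 0.0779
```

>>> {"method": "tcp_steps", "body": {
  "motion": [
    {"finger_gap": 0.05},
    {"finger_gap": 0.05},
    {"finger_gap": 0.05},
    {"finger_gap": 0.05},
    {"finger_gap": 0.05},
    {"tz": -0.01, "finger_gap": 0.05},
    {"tz": -0.05, "finger_gap": 0.05},
    {"tz": -0.08, "finger_gap": 0.05}
  ]
}}

```text
clock: 24.92
tool_pos: [0.4501, 0.0641, 0.1534]
orientation: [-180.0, 0.0, -81.5]
force: [0.5, 0.4, -0.4]
opening: 0.0546
gripper_force: 30.0
```

>>> {"method": "tcp_steps", "body": {
  "motion": [
    {"finger_gap": 0.05},
    {"finger_gap": 0.05}
  ]
}}

```text
clock: 25.18
tool_pos: [0.4496, 0.064, 0.1515]
orientation: [180.0, 0.0, -81.6]
force: [-0.4, -0.1, -0.2]
opening: 0.0545
gripper_force: 30.0
```

```bash
python3 go.py .5843 .0206 .152 -81.5
python3 - <<'E'
from h import *
snap('side','s5.png'); cv2.imwrite('pics/s5c.png',cv2.resize(cv2.imread('pics/s5.png')[100:320,190:400],None,fx=2,fy=2))
E
```

```text
t 25.18 at [0.4496 0.064  0.1515] [ 1.7999e+02  2.0000e-02 -8.1560e+01] shift [ 0.0627 -0.1268 -0.0005] turn -0.06 F [-0.4 -0.1 -0.2] op 0.0545
```

View pics/s5c.png

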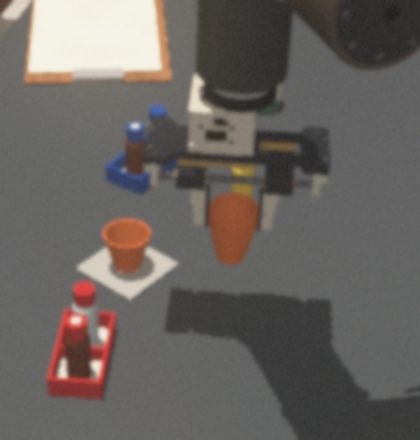

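The cup is held upright (crop 232,225). Move over the stand (crop 127,245).

>>> {"method": "tcp_steps", "body": {
  "motion": [
    {"tx": 0.015, "ty": -0.03, "finger_gap": 0.05},
    {"tx": 0.03, "ty": -0.06, "finger_gap": 0.05},
    {"tx": 0.045, "ty": -0.09, "finger_gap": 0.05},
    {"tx": 0.055, "ty": -0.115, "finger_gap": 0.05},
    {"tx": 0.0627, "ty": -0.1268, "finger_gap": 0.05},
    {"tx": 0.0627, "ty": -0.1268, "finger_gap": 0.05},
    {"tx": 0.0627, "ty": -0.1268, "finger_gap": 0.05},
    {"tx": 0.0627, "ty": -0.1268, "finger_gap": 0.05}
  ]
}}

```text
clock: 26.22
tool_pos: [0.584, 0.021, 0.1519]
orientation: [-180.0, 0.0, -81.5]
force: [0.1, -0.6, -0.1]
opening: 0.0543
gripper_force: 30.0
```

>>> {"method": "tcp_steps", "body": {
  "motion": [
    {"finger_gap": 0.05},
    {"finger_gap": 0.05},
    {"finger_gap": 0.05}
  ]
}}

```text
clock: 26.6
tool_pos: [0.5846, 0.0208, 0.1518]
orientation: [-180.0, 0.0, -81.5]
force: [-0.3, 0.5, -0.4]
opening: 0.0544
gripper_force: 30.0
```

```bash
python3 go.py .5843 .0206 .087 -81.5
python3 - <<'E'
from h import *
s=snap('side','s6.png'); cv2.imwrite('pics/s6c.png',cv2.resize(cv2.imread('pics/s6.png')[120:270,180:330],None,fx=4,fy=4))
# stand axis + cup axis directions in the side picture
print(proj(s,[[.5843,.0206,.055],[.5843,.0206,.08],[.5843,.0206,.128]]))
E
```

```text
t 26.6 at [0.5846 0.0208 0.1518] [-179.99    0.    -81.53] shift [0.0002 0.0004 0.0648] turn -0.03 F [-0.3  0.5 -0.4] op 0.0544
[[252.23329478 215.67851702]
 [252.09245173 207.36576535]
 [251.81192291 190.83740927]]
```

View pics/s6c.png

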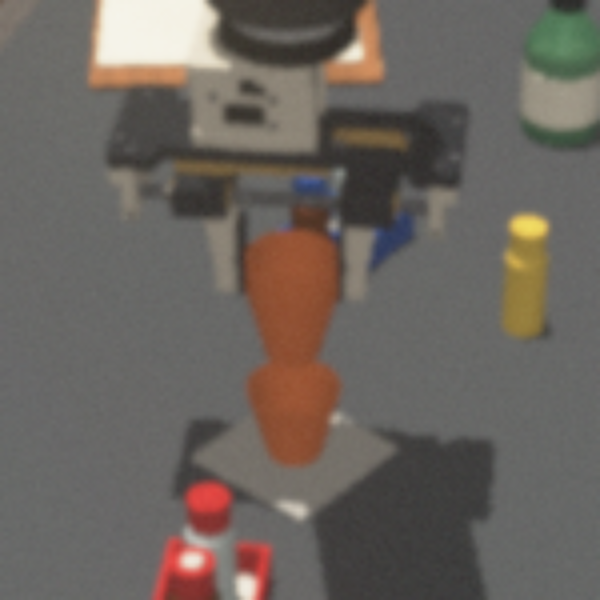

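Cup (crop 291,300) hangs on the stand's axis (crop 294,400). Lowering in with force checks.

>>> {"method": "tcp_steps", "body": {
  "motion": [
    {"tz": 0.015, "finger_gap": 0.05},
    {"tz": 0.03, "finger_gap": 0.05},
    {"tz": 0.042, "finger_gap": 0.05},
    {"tz": 0.05, "finger_gap": 0.05},
    {"tz": 0.055, "finger_gap": 0.05},
    {"tz": 0.057, "finger_gap": 0.05},
    {"tz": 0.057, "finger_gap": 0.05},
    {"tz": 0.057, "finger_gap": 0.05}
  ]
}}

```text
clock: 27.65
tool_pos: [0.5849, 0.0208, 0.0951]
orientation: [-180.0, 0.0, -81.5]
force: [0.3, 0.2, -0.3]
opening: 0.0542
gripper_force: 30.0
```

>>> {"method": "tcp_steps", "body": {
  "motion": [
    {"tz": 0.001, "finger_gap": 0.05},
    {"tz": 0.002, "finger_gap": 0.05},
    {"tz": 0.002, "finger_gap": 0.05}
  ]
}}

```text
clock: 28.02
tool_pos: [0.5846, 0.0207, 0.0926]
orientation: [180.0, 0.0, -81.5]
force: [-0.4, 0.3, -0.7]
opening: 0.0541
gripper_force: 30.0
```

>>> {"method": "tcp_steps", "body": {
  "motion": [
    {"tz": 0.001, "finger_gap": 0.05},
    {"tz": 0.002, "finger_gap": 0.05},
    {"tz": 0.002, "finger_gap": 0.05}
  ]
}}

```text
clock: 28.4
tool_pos: [0.5847, 0.0207, 0.0906]
orientation: [180.0, -0.0, -81.5]
force: [-0.0, -0.1, -0.1]
opening: 0.0547
gripper_force: 30.0
```

>>> {"method": "tcp_steps", "body": {
  "motion": [
    {"tz": 0.0007, "finger_gap": 0.05},
    {"tz": 0.0012, "finger_gap": 0.05},
    {"tz": 0.0012, "finger_gap": 0.05}
  ]
}}

```text
clock: 28.78
tool_pos: [0.5848, 0.0207, 0.0895]
orientation: [-180.0, -0.0, -81.5]
force: [0.7, -0.9, 0.1]
opening: 0.0548
gripper_force: 30.0
```

>>> {"method": "tcp_steps", "body": {
  "motion": [
    {"tz": 0.0007, "finger_gap": 0.05},
    {"tz": 0.0007, "finger_gap": 0.05}
  ]
}}

```text
clock: 29.02
tool_pos: [0.5849, 0.0207, 0.089]
orientation: [-180.0, -0.0, -81.5]
force: [0.7, -0.0, 2.0]
opening: 0.0545
gripper_force: 30.0
```

```bash
python3 go.py .5843 .0206 .087 -81.5
```

```text
t 29.02 at [0.5849 0.0207 0.089 ] [-1.7998e+02 -1.0000e-02 -8.1530e+01] shift [0.     0.0006 0.002 ] turn -0.03 F [ 0.7 -0.   2. ] op 0.0545
```

Light contact about 2 mm from seat; ease off and open so it settles by its own weight.

>>> {"method": "tcp_steps", "body": {
  "motion": [
    {"tz": -0.0003, "finger_gap": 0.05},
    {"tz": -0.0003, "finger_gap": 0.058},
    {"tz": -0.0003, "finger_gap": 0.064},
    {"tz": -0.0003, "finger_gap": 0.07},
    {"tz": -0.0003, "finger_gap": 0.078},
    {"tz": -0.0003, "finger_gap": 0.078},
    {"tz": -0.0003, "finger_gap": 0.078},
    {"tz": -0.0003, "finger_gap": 0.078}
  ]
}}

```text
clock: 30.02
tool_pos: [0.5847, 0.0207, 0.0891]
orientation: [-180.0, 0.0, -81.5]
force: [-0.2, 0.0, 0.5]
opening: 0.0779
gripper_force: 0.0
```

>>> {"method": "tcp_steps", "body": {
  "motion": [
    {"tz": -0.02, "finger_gap": 0.078},
    {"tz": -0.06, "finger_gap": 0.078},
    {"tz": -0.11, "finger_gap": 0.078},
    {"tx": 0.03, "ty": 0.04, "tz": -0.16, "finger_gap": 0.078},
    {"tx": 0.06, "ty": 0.08, "tz": -0.16, "finger_gap": 0.078},
    {"tx": 0.08, "ty": 0.12, "tz": -0.16, "finger_gap": 0.078},
    {"tx": 0.1, "ty": 0.16, "tz": -0.16, "finger_gap": 0.078},
    {"tx": 0.1, "ty": 0.16, "tz": -0.16, "finger_gap": 0.078}
  ]
}}

```text
clock: 31.02
tool_pos: [0.4389, -0.103, 0.2496]
orientation: [-179.9, 0.0, -81.6]
force: [0.8, -0.5, 0.2]
opening: 0.078
gripper_force: 0.0
```

>>> {"method": "tcp_steps", "body": {
  "motion": [
    {"ty": 0.03, "finger_gap": 0.078},
    {"tx": 0.05, "ty": 0.03, "finger_gap": 0.078},
    {"tx": 0.1, "ty": 0.03, "finger_gap": 0.078},
    {"tx": 0.15, "ty": 0.03, "finger_gap": 0.078},
    {"tx": 0.2, "ty": 0.03, "finger_gap": 0.078},
    {"tx": 0.2, "ty": 0.03, "finger_gap": 0.078}
  ]
}}

```text
clock: 31.78
tool_pos: [0.4415, -0.3066, 0.248]
orientation: [179.9, 0.0, -81.7]
force: [-0.1, 1.0, -0.2]
opening: 0.078
gripper_force: 0.0
```

```bash
python3 - <<'E'
from m2 import *
T=snap('top','t7.png'); S=snap('side','s7.png'); P=cloud(T); h=cv2.cvtColor(T['frame'],cv2.COLOR_RGB2HSV)
a=(cv2.inRange(h,(0,100,40),(20,255,255))>0)&near(.584,.02,.05)&(P[...,2]>.06)
print('---rim z',np.percentile(P[a][:,2],[50,90,98]) if a.any() else None, circ(P[a&(P[...,2]>.078)][:,:2]))
a=cv2.imread('pics/t7.png')[130:270,100:490]; b=cv2.imread('pics/s7.png')[110:330,170:430]
cv2.imwrite('pics/ab7.png',np.vstack([cv2.resize(a,(780,280)),cv2.resize(b,(378,320),interpolation=cv2.INTER_CUBIC).repeat(1,0) if 0 else cv2.copyMakeBorder(cv2.resize(b,(378,320)),0,0,0,402,0)]))
E
```

```text
blue rim ((617.0518798828125, -195.67095947265625), (112.45472717285156, 60.53245544433594), 68.47943878173828) contour ((616.2693481445312, -195.20352172851562), (113.88151550292969, 60.5130500793457), 68.8291244506836) z 0.0244
  floor [[ 0.6283 -0.1715  0.004 ]]
  floor [[ 0.6088 -0.2222  0.004 ]]
red rim ((588.0323486328125, 190.5201416015625), (58.816009521484375, 112.43028259277344), 8.49647331237793) contour ((585.8740234375, 188.80337524414062), (61.480918884277344, 114.25753021240234), 8.641531944274902) z 0.0243
  floor [[0.5929 0.1649 0.004 ]]
  floor [[0.5876 0.2018 0.004 ]]
  floor [[0.5718 0.2327 0.004 ]]
stand (array([0.5842965 , 0.02074016]), np.float64(0
[... 308 characters left out ...]
8661 ellipse [[0.45043423 0.06431696 0.07      ]]
plate ((584.4993286132812, 20.338970184326172), (90.24811553955078, 89.64652252197266), 63.6560173034668)
clear [320.1 165.1] [316 161   9  10  63] [ 0.4631 -0.2193  0.0723] gap 0.0018
amberdot [320.3 193. ] [318 191   6   5  26] [ 0.4379 -0.0802  0.0798] gap 0.0015
red [287.  282.8] [282 277  11  13 109] [0.4494 0.24   0.0725] gap 0.0014
cup [[303.68535604 230.26870146]] [[260.46414772 240.1356757 ]]
stand [[252.42078132 215.55116595]] [[278.16497095 186.51441902]]
blue tray [[262.29007848 176.21490827]] [[362.31120085 176.37308435]]
---rim z [0.08389004 0.08849804 0.09124683] (array([0.51501095, 0.01863221]), np.float64(0.0755229509682326))
```

View pics/ab7.png

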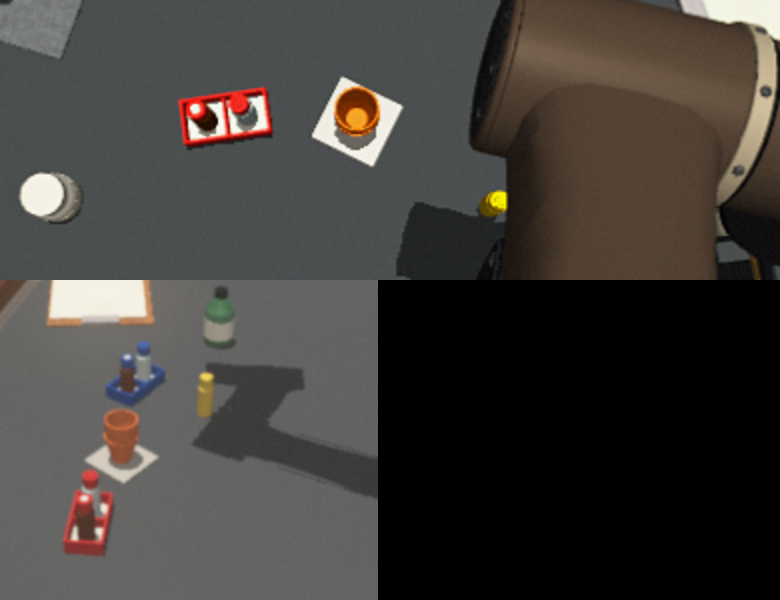

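All vials are upright in the correct bays. The cup is nested upright with its rim at about 84 mm (85 mm expected), and the decoy, jar and bottle are in place.

```bash
python3 -c "
from plant import job
print(job.close_job())"
```

```text
the job is handed in; nothing more can be done
None
```

The job is handed in after about 32 s of robot time: both blue-capped vials stand in the blue tray, the red-capped vial stands in the empty red bay, the cup is nested loosely in the fixed cup, and the gripper is clear of everything.

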